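# Half-turn the ink tank's vent cap and hold it short of the lock

### The arm

A 6-joint arm with a two-finger parallel gripper is mounted at the origin on the work surface. World frame = base frame: x ahead of the robot, y to its left, z up, the work surface at z = 0. Lengths are in m, angles in rad, forces in N, time in s.
With the tool pointing down it reaches from about 0.325 to 0.775 m from the base axis. Payload 5.5 kg.
Tool frame: the origin (TCP) lies midway between the tips of the shut fingers; the grasp point (between the pads) lies 19 mm behind it; z points along the fingers, y is the line along which they close (so a half turn about z gives the same grasp; the last joint's range is limited). The gripper opens to 88 mm and grips with 3 to 60 N. Pads are 20 mm wide; open, the fingers measure 115 mm over their backs; the gripper's body (75 mm by 178 mm) begins 61 mm behind the grasp point.
Start: joints at [-1.403, 0.091, 1.231, -0, 1.82, -0.057], TCP at [0.134, -0.585, 0.223] pointing down, gripper open.
Joint ranges: [-2.87, 2.87], [-0.86, 2.18], [0.17, 2.46], [-1.51, 4.65], [0.06, 2.69], [-2.65, 2.65]. Speed limits (rad/s): [2.57, 2.57, 3.01, 3.14, 3.14, 3.14].

### API

Orientations are given as a 3x3 rotation matrix whose columns are the frame's x, y, z axes.
In Python, from bench import sensors, optics, sign_off gives the robot as it stands.
- The arm moves only by the tool carry_out, never from a script. Its argument "rows" is a list that holds one entry, the list of rows, each a list of 4 numbers: the shift along the tool's x, y, z in mm, then the turn about the tool's z in degrees. A call has 1 to 10 rows; each row shifts and turns the commanded pose from where the row before left it, along the tool's axes as they then stand; what a row does not reach is not made up. A row lasts 1/8 s, in which the tool goes at most 62.5 mm and 10.7 degrees, less where a joint would pass 70% of its speed; a pose out of reach is approached as far as the arm can. A call with a gripper value outside its range is refused whole. "gripper" is the finger opening in mm, from 0 to 87.8, set as the call begins (left out, the last holds). The fingers move at their own pace and stop on an object; "force" is the grip in N (left out, the last holds). Time passes only in rows, so rows that do not move let the fingers close. It gives the time, the measured TCP pose, the force, the opening and the grip force at its end, in the units of the state.
- sensors.get_obs(): the state, without advancing time (a new reading comes with each control period).
- optics.get_image(name): name is "side" or "top" or "wrist"; returns the picture (420x560x3 uint8, red, green, blue); there is no depth.
- optics.calibration(name): a dict with "vertical_fov" (degrees; the focal length in pixels is half the picture's height over the tangent of half this angle, whatever the lens; pixels are square), "cx", "cy" (the principal point, pixels), "origin" and "orientation" of the camera in the world; the wrist camera has in their place "tool_from_camera" (4x4, takes a point from camera to tool coordinates, whose origin is the TCP and whose axes are the flange's). Camera axes: x right, y up, looking along -z (the intrinsics and any distortion apply to the point x, -y, -z); pixel columns grow to the right and rows downward; lengths in m; the calibration is good to about 2 mm. A picture is of the moment at which its call begins: read the wrist's pose just before it. calibration takes no time and is no camera call.
- sign_off(): hands the job in; it is judged then, once.
The state is a dict: "time_s": time; "joint_positions": joint angles; "joint_velocities": joint speeds; "joint_torque": joint torques, N m; "position": TCP position; "tcp_rot": TCP orientation; "force": force on the tool from outside, world axes, zero at the start; "ft_torque": the same for the moment, N m; "gripper_width": opening from 0.0 (shut) to 1.0 (fully open); "grasp_force": force on a finger pad.
Only numpy, scipy, OpenCV 4.12 (cv2) and the standard library are available. Lean on these libraries where they do the work, as an engineer would, in place of code of your own. Each camera call takes 0.05 s, during which the arm holds its last target. There are 200 camera calls.

### The job

Lift the vent cap (the grey cap with the straight grip bar) out of its cavity in the white cartridge tray, set it into the bayonet port on the printer's ink tank with its lugs in the two notches, fully down, and twist it clockwise to half-way, an eighth of a turn, so that its grip bar points at the two raised pips and the vent shutter stands open. Do not run it on into the lock click, and do not let go: the shutter spring turns it back, so finish while still holding the cap down at half-way. Leave the other things where they are.

Things in the scene. Friction and masses are not known exactly. Their poses are not given: they have to be found in the camera images.
- vent_cap: Vent cap, loose, grey plastic, 90 g, standing in a tray cavity. Origin: centre of the plug's foot, z up. Plug 32 mm across, z 0-16 mm, foot tapered; two lugs at its foot on +x and -x, out to 22 mm from the axis, 7 mm wide, z 0-5 mm; flange 60 mm across, z 16-22 mm, flush with the tray's top at the start; above it the grip bar. A half turn about z changes nothing.
- cap_bar (a point): Centre of the vent cap's straight grip bar, 35 mm above the cap's origin, same axes: the bar is 54 mm long along x, 12 mm wide along y, 26 mm high (cap z 22 to 48 mm).
- port (a point): Axis of the bayonet port at the lip's top face, 72 mm above the cart; z up. Black collar 60 mm wide, opening 37 mm; two entry notches 13 mm wide, out to 24 mm from the axis, at +x and -x. Lip 8 mm thick, channel 12 mm deep below it. The cap goes in with its x along this x (play 6 degrees, 2 mm) until its flange rests on the lip, cap origin 16 mm below this point.
- half_pip (a point): One of two white raised pips just outside the collar, at -45 degrees about the port's z (the other lies across, at +135), 34 mm from its axis: the bar's ends point at them at half-way. The seated cap turns clockwise only, seen from above: 0 = can be lifted out, 45 = half-way, from about 57 degrees a lug rides onto the click pin, about 90 = locked.
- tank: The ink tank, a grey box 160 (x) x 120 (y) x 52 mm, fixed to the cart, origin under its centre, z up; the port is at x = -20 mm, y = 0 on its top. Two small closed fittings up to 18 mm tall stand on its top at x = +62 mm.
- shutter (a joint): Sprung shutter inside the port, turned by the cap's lugs; radians, 0 = shut. The lugs meet it some 12 degrees into the turn, so it reads about 0.57 with the cap half-way. Its spring (about 0.05 N m at half-way) turns the cap back towards 0 when the cap is let go.
- click_pin (a joint): Sprung lock pin in the channel under the lip; m, 0 = up, at most 0.004 = pressed down. The lug presses it down when the cap is turned on to the lock (first touch at about 57 degrees).
- tray: White plastic cartridge tray, fixed to the cart, 130 (x) x 190 (y) x 30 mm, origin under its centre, z up. Two round moulded cavities, 65 mm across and 22 mm deep, are centred at x = +10 mm, y = -45 and +45 mm; one holds the vent cap, the other the blank plug.
- blank_plug: Bystander: a grey blank plug in the other cavity, with the same 60 mm flange but a round knob 22 mm across and 20 mm high, and no lugs. Origin at the centre of its foot.
- stapler: Bystander: red stapler 140 x 36 x 50 mm, origin under its middle, length along x.
- binder_clip: Bystander: chrome binder clip 32 mm wide, 22 mm high, origin under its middle.
- pencil: Bystander: green mechanical pencil, 140 mm long along its x, 9 mm thick, origin under its middle.
- dish: Bystander: white ceramic dish, 88 mm across, 26 mm high, with two erasers in it; origin under its centre.
- cartridge: Bystander: spare black ink cartridge, 75 x 24 x 54 mm, standing; origin under its centre.
There are look-alikes about, which are no part of the job. Leave any blue or turquoise look-alike of the vent_cap alone.

How it is judged:
By the outcome, as a careful person would: the job done as asked, in the order asked, and still so for the second after the job is handed in, while the arm keeps its last pose, push and grip.
It also fails if it takes over 51 s, if anything falls off the work surface, if the arm or the gripper's body presses on something with over 40 N, if the wrist force passes 120 N, or if a joint passes its speed limit or range.

## Working session

There is one attempt and no reset: what is moved stays moved. The work goes in short steps, Python scripts to look and compute and a tool call to move; the robot and the scene stay as the last step left them, time stands still between calls to the robot, and variables do not carry over. Pictures are saved under pics/ and viewed, at most 10 in all, crops included, and the job is handed in when it is done.

Besides the shell and the picture viewer there is one more tool, called after "Call:" as name(argument=value, ...) on one line, values as JSON. carry_out: Moves the arm, as the interface text tells. Its arguments: {"type":"object","properties":{"rows":{"type":"array","items":{"type":"array","items":{"type":"array","items":{"type":"number"}}}},"gripper":{"type":"number"},"force":{"type":"number"}},"required":["rows"]}

```bash
mkdir -p pics; cat > h.py <<'E'
import numpy as np, cv2
from bench import sensors, optics, sign_off
def snap(n,f):
    im=optics.get_image(n); cv2.imwrite(f'pics/{f}.png',im[:,:,::-1]); return im
E
python3 - <<'E'
from h import *
o=sensors.get_obs(); print(o)
for n in ('top','side','wrist'): print(n,optics.calibration(n))
a=snap('top','t0');b=snap('side','s0')
E
```

```text
{'time_s': 0.0, 'joint_positions': array([-1.40268973e+00,  9.18197383e-02,  1.23187373e+00, -5.98012930e-06,
        1.81982586e+00, -5.66924667e-02]), 'joint_velocities': array([-0.00164767, -0.00011747,  0.00011187, -0.00089276, -0.00138597,
        0.00033534]), 'joint_torque': array([-4.76743116e-04, -4.46454978e+01, -4.06445646e+01,  6.97720447e-02,
        2.95412389e-02, -1.51016861e-04]), 'position': array([ 0.13369543, -0.58459941,  0.22153719]), 'tcp_rot': array([[ 9.74839262e-01,  2.22908738e-01, -3.28076331e-04],
       [ 2.22908956e-01, -9.74837419e-01,  1.89853937e-03],
       [ 1.03379931e-04, -1.92390187e-03, -9.99998144e-01]]), 'force': array([-0.19919354,  0.51832416, -0.1106532 ]), 'ft_torque': array([0.02709666, 0.02828388, 0.01999342]), 'grasp_force': 0.0, 'gripper_width': 1.0058092275041477}
top {'vertical_fov': 54.46097252812327, 'cx': 283.5927913333588, 'cy': 208.20301154974314, 'origin': array([0.49738301, 0.02666228, 0.98833001]), 'orientation': array([[-0.00766143,  0.99855181, -0.0532502 ],
       [-0.99970474, -0.00887652, -0.02261945],
       [-0.02305937,  0.05306118,  0.99832499]])}
side {'vertical_fov': 56.76258369685305, 'cx': 276.3543182287084, 'cy': 207.9256912394706, 'origin': array([ 0.28259293, -0.52509881,  0.69109109]), 'orientation': array([[ 0.88423362,  0.33034188, -0.33015928],
       [-0.46704254,  0.62318437, -0.62730575],
       [-0.00147526,  0.70888326,  0.70532428]])}
wrist {'vertical_fov': 64.4896485755322, 'cx': 273.451208890104, 'cy': 212.18966602096197, 'tool_from_camera': array([[ 1.65918757e-04,  9.54909121e-01,  2.96898202e-01,
         8.20429655e-02],
       [ 9.99999587e-01,  1.06895546e-04, -9.02646827e-04,
         4.05632304e-04],
       [-8.93682784e-04,  2.96898229e-01, -9.54908709e-01,
        -1.62109795e-01],
       [ 0.00000000e+00,  0.00000000e+00,  0.00000000e+00,
         1.00000000e+00]])}
```

View pics/t0.png

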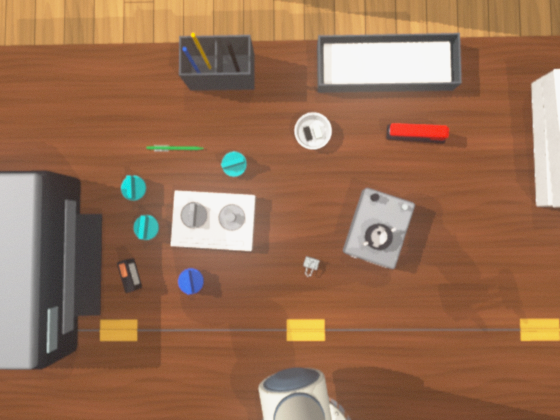

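View pics/s0.png

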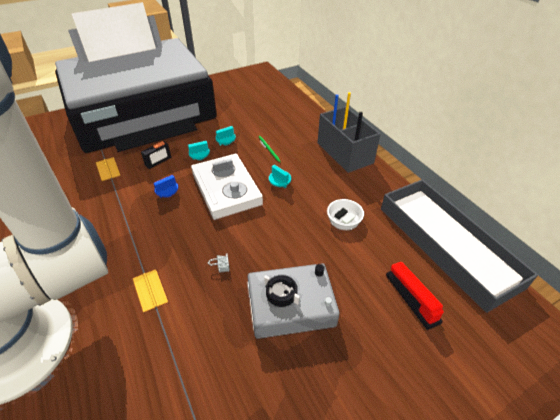

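The picture `t0` shows grey caps in the white tray. The straight-bar one is at (194,215) and the round-knob one at (232,217). Four look-alikes lie outside the tray: turquoise at (133,188), (146,227) and (234,164), and blue at (190,281). The grey one at (194,215) fits the description. The port is at (379,237). I'll confirm both in one crop.

```bash
python3 - <<'E'
import cv2, numpy as np
a=cv2.imread('pics/t0.png')
c=[cv2.resize(a[y:y+85,x:x+66],None,fx=6,fy=6,interpolation=cv2.INTER_CUBIC) for x,y in ((165,180),(346,190))]
cv2.imwrite('pics/c0.png',np.hstack(c))
E
```

```text
(no output)
```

View pics/c0.png

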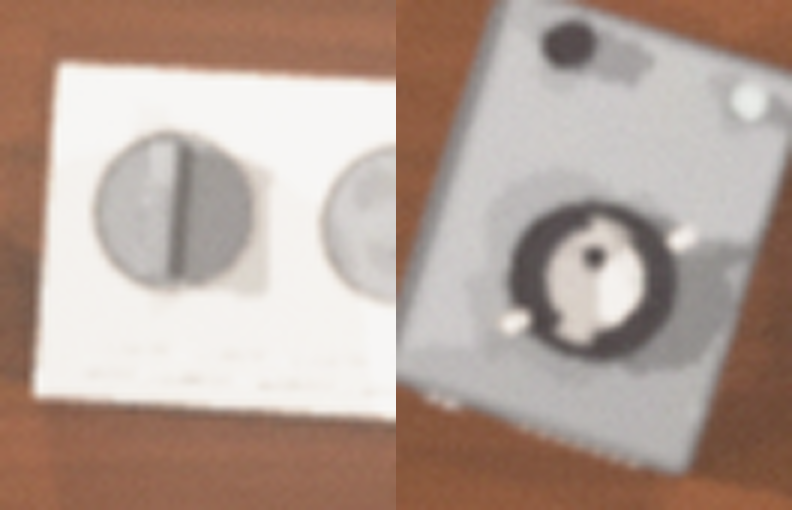

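The crop confirms the cap: grey flange with a straight bar, flange centre at (194,215). In the port, the collar centre is at about (379,236.5), with pips at (365.8,243.5) and (393.7,229.5). The notches are at the crop's upper and lower left, near (595,215) and (575,335).

```bash
cat >> h.py <<'E'
H,W=420,560
def pix(n,uv,z,obs=None):
    c=optics.calibration(n); f=H/2/np.tan(np.radians(c['vertical_fov'])/2)
    if n=='wrist':
        T=c['tool_from_camera'];R=obs['tcp_rot']@T[:3,:3];p=obs['position']+obs['tcp_rot']@T[:3,3]
    else: R,p=c['orientation'],c['origin']
    d=R@np.array([(uv[0]-c['cx'])/f,-(uv[1]-c['cy'])/f,-1]); return p+d*(z-p[2])/d[2]
def ang(a,b): d=b-a; return np.degrees(np.arctan2(d[1],d[0]))
def totool(o,p): return o['tcp_rot'].T@(np.asarray(p)-o['position'])*1000
E
python3 - <<'E'
from h import *
o=sensors.get_obs()
cap=pix('top',(194,215),.03);port=pix('top',(379.2,236.4),.072)
p1=pix('top',(365.8,243.5),.054);p2=pix('top',(393.7,229.5),.054)
print(cap,port,(p1+p2)/2,ang(p1,p2),np.linalg.norm(p1-p2))
print('notch',ang(pix('top',(346+179/6,190+335/6),.072),pix('top',(346+199/6,190+215/6),.072)))
print('tank edge',ang(pix('top',(346,190+380/6),.052),pix('top',(346+105/6,190),.052)))
print('tooly',ang(np.zeros(3),o['tcp_rot'][:,1]),'cap in tool',totool(o,cap),totool(o,port))
E
```

```text
[0.53430356 0.26018353 0.03      ] [ 0.48142751 -0.16524845  0.072     ] [ 0.48088017 -0.17026114  0.054     ] -63.85218145295896 0.07098306343259474
notch -10.550730652921091
tank edge -16.327257326356687
tooly -77.11807264329603 cap in tool [ 578.82660254 -733.91092654  192.96998637] [ 432.43919564 -331.04905066  150.24666648]
```

Call:
carry_out(rows=[[[0,0,0,10],[0,0,0,10],[0,0,0,10],[12,-28,0,0],[23,-55,0,0],[23,-55,0,0],[23,-55,0,0],[23,-55,0,0],[23,-55,0,0],[23,-55,0,0]]], gripper=80)

```text
time_s: 1.35
position: [0.3833, -0.2852, 0.2223]
tcp_rot: [[0.956, -0.295, -0.0], [-0.295, -0.956, 0.0], [-0.0, -0.0, -1.0]]
force: [1.5, -0.2, 0.1]
gripper_width: 0.913
grasp_force: 0.0
```

Call:
carry_out(rows=[[[23,-55,0,0],[23,-55,0,0],[12,-30,0,0],[0,0,0,0],[0,0,0,0]]])

```text
time_s: 1.98
position: [0.4787, -0.1707, 0.2223]
tcp_rot: [[0.956, -0.295, -0.001], [-0.295, -0.956, -0.0], [-0.001, 0.0, -1.0]]
force: [0.1, 0.5, 1.0]
gripper_width: 0.912
grasp_force: 0.0
```

```bash
python3 - <<'E'
from h import *
o=sensors.get_obs(); print(o['position'],ang(np.zeros(3),o['tcp_rot'][:,0]),o['joint_positions'],o['time_s'])
im=snap('wrist','w0'); np.save('o0.npy',o,allow_pickle=True)
cv2.imwrite('pics/w0.png',cv2.resize(im[:,:,::-1],(784,588),interpolation=cv2.INTER_CUBIC))
E
```

```text
[ 0.47866249 -0.17070312  0.22231703] -17.12867250622324 [-4.09136832e-01 -1.55265853e-01  1.47242415e+00 -5.72980674e-04
  1.82518349e+00  1.46046705e+00] 1.975
```

View pics/w0.png

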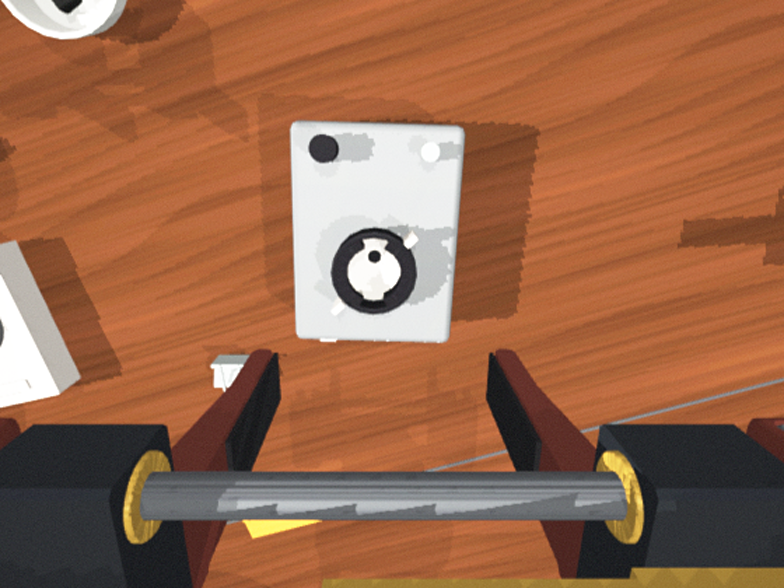

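The wrist view (shown at 1.4x) has the collar centred at (374,270.5), notches at (373.5,242) and (374,303), and pips at (411,240) and (338,310).

```bash
python3 - <<'E'
from h import *
o=np.load('o0.npy',allow_pickle=True).item()
P=lambda u,v,z: pix('wrist',(u/1.4,v/1.4),z,o)
c=P(374,270.5,.072); print('port',c)
for r in ((331,270),(417,270),(374,227),(374,314)): print(np.linalg.norm(P(*r,.072)-c))
p1,p2=P(338,310,.054),P(411,240,.054); print('pips',(p1+p2)/2,ang(p1,p2),np.linalg.norm(p1-p2))
print('notch',ang(P(374,303,.072),P(373.5,242,.072)))
print('tank edges',ang(P(299,338,.052),P(292,124,.052)),ang(P(450,340,.052),P(464,128,.052)),ang(P(464,128,.052),P(292,124,.052))-90)
print('totool cap',totool(o,[.5343,.2602,.17]))
E
```

```text
port [ 0.48439206 -0.16670126  0.072     ]
0.02964649180773771
0.02965403410765058
0.030019636790859307
0.031785112194098575
pips [ 0.47645107 -0.16361673  0.054     ] -62.569392822199795 0.07537916650292709
notch -16.995572579727046
tank edges -18.443425523293957 -18.172396692821717 -18.369739226819775
totool cap [ -73.69706148 -428.20152667   52.17568719]
```

Call:
carry_out(rows=[[[-5,-27,3,0],[-9,-53,5,0],[-9,-53,5,0],[-9,-53,5,0],[-9,-53,5,0],[-9,-53,5,0],[-9,-53,5,0],[-9,-53,5,0],[-6,-30,4,0],[0,0,0,-8.5]]])

```text
time_s: 3.28
position: [0.5344, 0.2612, 0.1796]
tcp_rot: [[0.989, -0.146, -0.002], [-0.146, -0.989, -0.0], [-0.001, 0.001, -1.0]]
force: [-0.6, -0.3, -0.5]
gripper_width: 0.913
grasp_force: 0.0
```

Call:
carry_out(rows=[[[0,0,0,-8.5],[0,0,0,0],[0,0,0,0]]])

```text
time_s: 3.65
position: [0.5347, 0.2596, 0.1808]
tcp_rot: [[1.0, -0.006, 0.0], [-0.006, -1.0, -0.0], [0.0, 0.0, -1.0]]
force: [0.2, -0.3, -0.9]
gripper_width: 0.912
grasp_force: 0.0
```

```bash
python3 - <<'E'
from h import *
o=sensors.get_obs(); print(o['position'],ang(np.zeros(3),o['tcp_rot'][:,0]),o['joint_positions'],o['time_s'])
im=optics.get_image('wrist')[:,:,::-1]; np.save('o1.npy',o,allow_pickle=True)
cv2.imwrite('pics/w1.png',cv2.resize(im[100:290,150:400],None,fx=3,fy=3,interpolation=cv2.INTER_CUBIC))
E
```

```text
[0.53472551 0.25962516 0.18075671] -0.3668311477285608 [ 3.94843703e-01  7.13421785e-02  1.32546127e+00 -1.18789409e-04
  1.74465051e+00  1.97202189e+00] 3.65
```

View pics/w1.png

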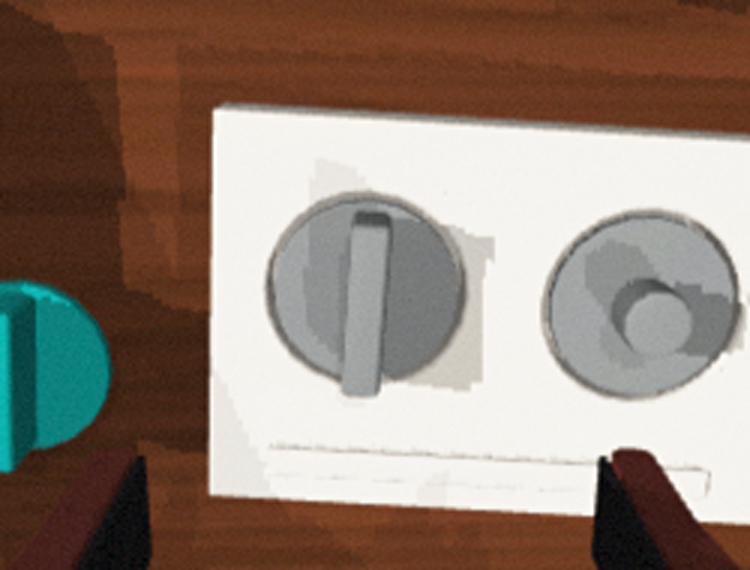

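The crop (3x, origin 150,100) shows the bar's top face from midline (371,228) to (361,395). The flange centre is at about (366.5,288).

```bash
python3 - <<'E'
from h import *
o=np.load('o1.npy',allow_pickle=True).item()
P=lambda u,v,z: pix('wrist',(150+u/3,100+v/3),z,o)
a,b=P(361,395,.056),P(371,228,.056); c=(a+b)/2
print('bar',c,ang(a,b),np.linalg.norm(a-b)); f=P(366.5,288,.03);print('flange',f)
print('tray',ang(P(213,494,.03),P(215,108,.03)),ang(P(750,136,.03),P(215,108,.03))-90)
print(totool(o,[c[0],c[1],.024]),totool(o,[f[0],f[1],.024]))
E
```

```text
bar [0.53492235 0.26033496 0.056     ] -3.729732482610803 0.05191097767318093
flange [0.53611582 0.26021717 0.03      ]
tray -3.301480960254004 -3.296518951381259
[  0.16510996  -0.71944382 156.75670103] [  1.35931004  -0.60929366 156.75691396]
```

Call:
carry_out(rows=[[[0.7,-0.7,20,3.4],[0,0,40,0],[0,0,40,0],[0,0,30,0],[0,0,12,0],[0,0,4,0],[0,0,2,0],[0,0,0,0],[0,0,0,0]]], gripper=40)

```text
time_s: 4.82
position: [0.5356, 0.2615, 0.0336]
tcp_rot: [[0.998, -0.061, 0.001], [-0.061, -0.998, 0.001], [0.001, -0.001, -1.0]]
force: [0.8, -0.4, 1.0]
gripper_width: 0.454
grasp_force: 0.0
```

Call:
carry_out(rows=[[[0,0,0,0],[0,0,0,0],[0,0,0,0],[0,0,0,0],[0,0,0,0],[0,0,0,0]]], gripper=0, force=45)

```text
time_s: 5.58
position: [0.5351, 0.2613, 0.0326]
tcp_rot: [[0.998, -0.061, -0.0], [-0.061, -0.998, 0.0], [-0.0, -0.0, -1.0]]
force: [-0.4, -0.7, 0.9]
gripper_width: 0.137
grasp_force: 45.0
```

Call:
carry_out(rows=[[[0,0,-5,0],[0,0,-20,0],[0,0,-40,0],[0,0,-50,0],[0,0,-45,0],[0,0,-8,7.2],[0,0,0,7.2],[0,0,0,0],[0,0,0,0]]])

```text
time_s: 6.7
position: [0.5351, 0.2613, 0.2012]
tcp_rot: [[0.952, -0.305, 0.0], [-0.305, -0.952, 0.0], [0.0, -0.0, -1.0]]
force: [-0.1, 0.1, -1.4]
gripper_width: 0.136
grasp_force: 45.0
```

Call:
carry_out(rows=[[[5,25,0,0],[10,53,0,0],[10,53,0,0],[10,53,0,0],[10,53,0,0],[10,53,0,0],[10,53,0,0],[10,50,0,0],[8,30,0,0],[0,0,0,0]]])

```text
time_s: 7.95
position: [0.4834, -0.1685, 0.2004]
tcp_rot: [[0.951, -0.31, -0.001], [-0.31, -0.951, 0.0], [-0.001, 0.0, -1.0]]
force: [0.1, 1.3, -0.3]
gripper_width: 0.13
grasp_force: 45.0
```

Call:
carry_out(rows=[[[0,0,20,0],[0,0,20,0],[0,0,20,0],[0,0,0,0],[0,0,0,0]]])

```text
time_s: 8.57
position: [0.4841, -0.1665, 0.1409]
tcp_rot: [[0.952, -0.307, 0.0], [-0.307, -0.952, -0.0], [0.0, -0.0, -1.0]]
force: [0.4, -0.3, -0.6]
gripper_width: 0.136
grasp_force: 45.0
```

```bash
python3 - <<'E'
from h import *
o=sensors.get_obs(); print(o['position'],ang(np.zeros(3),o['tcp_rot'][:,0]),o['time_s'],totool(o,[.4844,-.1667,.0]))
np.save('o2.npy',o,allow_pickle=True)
im=optics.get_image('wrist')[:,:,::-1]; cv2.imwrite('pics/w2f.png',im)
s=optics.get_image('side')[:,:,::-1]
a=cv2.resize(im[110:310,170:370],None,fx=2,fy=2,interpolation=cv2.INTER_CUBIC)
b=cv2.resize(s[230:350,230:350],(400,400),interpolation=cv2.INTER_CUBIC)
cv2.imwrite('pics/w2.png',np.hstack([a,b]))
E
```

```text
[ 0.48408536 -0.16647775  0.14090801] -17.888482902057998 8.575 [3.15834157e-01 1.15756024e-01 1.40908139e+02]
```

View pics/w2.png

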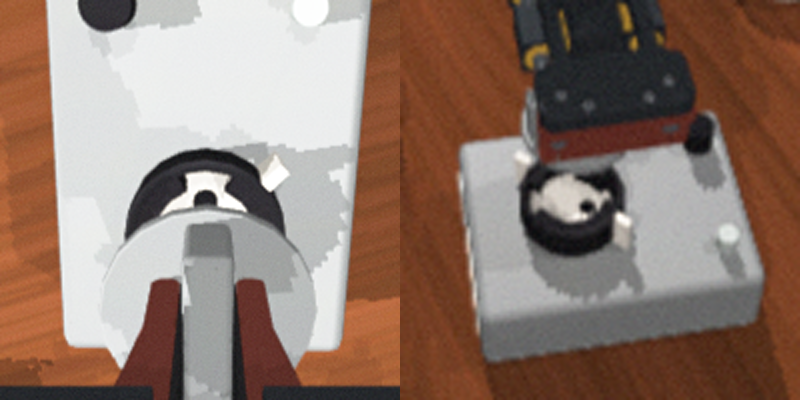

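The left half shows the held cap with the bar centred at column 208 and the flange spanning 103 to 316. The collar behind it spans 125 to 286, with its top at row 150 and the notch near (207,178). I'll compare these in tool axes.

```bash
python3 - <<'E'
from h import *
o=np.load('o2.npy',allow_pickle=True).item()
Q=lambda u,v,z: totool(o,pix('wrist',(170+u/2,110+v/2),z,o))
z0=o['position'][2]-.033 # flange offset: tcp 2.6mm above flange top
for n,u,v,z in (('barfar foot',208,224,z0+.031),('bar far top',208,257,z0+.056),('flL',103,278,z0+.03),('flR',316,278,z0+.03),('fltop',210,208,z0+.03),('collar top',206,149,.072),('colL',125,225,.072),('colR',286,225,.072),('notch',207,176,.072)): print(n,Q(u,v,z))
E
```

```text
barfar foot [25.94870234  0.76090088  2.00954614]
bar far top [ 26.70635076   0.71698754 -22.99017641]
flL [ 10.25846706 -27.46263303   3.00395022]
flR [10.26396338 29.81667879  3.00358886]
fltop [30.00354696  1.28025595  3.01103536]
collar top [31.05826432  0.16537297 68.91944864]
colL [  2.59713171 -29.55661608  68.90916163]
colR [ 2.60364078 29.50815683 68.90878932]
notch [21.17607236  0.52162139 68.91580909]
```

Call:
carry_out(rows=[[[1,-0.3,15,0],[0,0,15,0],[0,0,8,0],[0,0,4,0],[0,0,3,0],[0,0,3,0],[0,0,2,0],[0,0,0,0]]])

```text
time_s: 9.68
position: [0.4849, -0.1664, 0.0905]
tcp_rot: [[0.952, -0.307, -0.0], [-0.307, -0.952, 0.001], [-0.0, -0.001, -1.0]]
force: [-1.9, 2.0, 0.1]
gripper_width: 0.132
grasp_force: 45.0
```

Call:
carry_out(rows=[[[0,0,3,0],[0,0,3,0],[0,0,2,0],[0,0,1,0],[0,0,0,0]]])

```text
time_s: 10.3
position: [0.4848, -0.1664, 0.0813]
tcp_rot: [[0.952, -0.308, -0.001], [-0.308, -0.952, 0.001], [-0.001, -0.0, -1.0]]
force: [-2.5, 4.8, 0.2]
gripper_width: 0.134
grasp_force: 45.0
```

Call:
carry_out(rows=[[[-0.5,-0.5,0,0],[0,0,0.5,0],[0,0,0.5,0],[0,0,0.5,0],[0,0,0,0]]])

```text
time_s: 10.92
position: [0.4848, -0.1663, 0.0806]
tcp_rot: [[0.951, -0.308, 0.001], [-0.308, -0.951, -0.001], [0.001, 0.0, -1.0]]
force: [-2.5, 2.3, 4.0]
gripper_width: 0.134
grasp_force: 45.0
```

Call:
carry_out(rows=[[[0,0,0.3,4],[0,0,0,5],[0,0,0,5],[0,0,0,5],[0,0,0,5],[0,0,0,0]]])

```text
time_s: 11.68
position: [0.4851, -0.1661, 0.0806]
tcp_rot: [[0.745, -0.667, 0.001], [-0.667, -0.745, -0.0], [0.001, -0.001, -1.0]]
force: [-1.4, 2.2, 4.6]
gripper_width: 0.131
grasp_force: 45.0
```

Turning freely; on to half-way.

Call:
carry_out(rows=[[[0,0,0,5],[0,0,0,5],[0,0,0,5],[0,0,0,4],[0,0,0,2],[0,0,0,0],[0,0,0,0]]])

```text
time_s: 12.55
position: [0.4848, -0.1664, 0.0806]
tcp_rot: [[0.457, -0.889, 0.001], [-0.889, -0.457, -0.001], [0.001, -0.0, -1.0]]
force: [-2.9, 2.1, 5.9]
gripper_width: 0.134
grasp_force: 45.0
```

```bash
python3 - <<'E'
from h import *
o=sensors.get_obs(); print(o['position'],ang(np.zeros(3),o['tcp_rot'][:,0]),o['time_s'],o['force'],o['ft_torque'],o['grasp_force'])
np.save('o3.npy',o,allow_pickle=True)
im=optics.get_image('wrist')[:,:,::-1]
s=optics.get_image('side')[:,:,::-1]
a=cv2.resize(im[150:350,170:370],None,fx=2,fy=2,interpolation=cv2.INTER_CUBIC)
b=cv2.resize(s[230:350,230:350],(400,400),interpolation=cv2.INTER_CUBIC)
cv2.imwrite('pics/w3.png',np.hstack([a,b]))
E
```

```text
[ 0.48482379 -0.16641693  0.08058228] -62.80559868725334 12.55 [-2.94887414  2.14624296  5.90256585] [0.38645457 0.4779327  0.05383296] 44.99886631965637
```

View pics/w3.png

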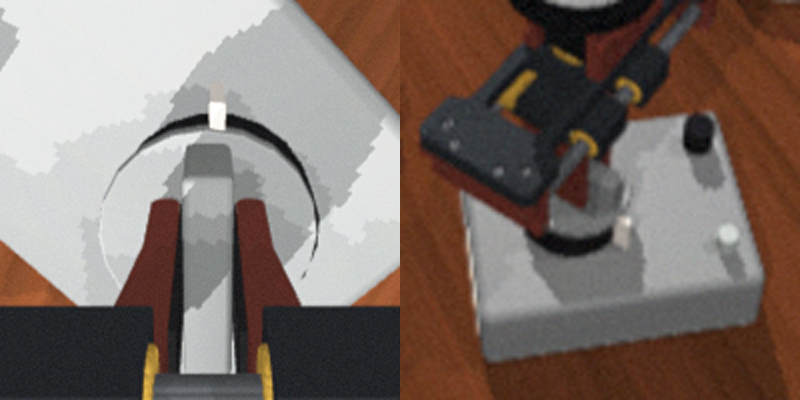

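The left view shows the bar's midline at column 208 (far end near row 145) and the pip at column 217.5, rows 100 to 128. I'll quantify the difference.

```bash
python3 - <<'E'
from h import *
o=np.load('o3.npy',allow_pickle=True).item()
Q=lambda u,v,z: totool(o,pix('wrist',(170+u/2,150+v/2),z,o))
for n,u,v,z in (('barfoot',209,145,.079),('bartop',208.5,177,.104),('pip t',217.5,101,.072),('pip b',217.5,128,.072),('pip t',217.5,101,.06),('flL',100,225,.078),('flR',319,225,.078)): print(n,Q(u,v,z))
E
```

```text
barfoot [26.0475628   0.67493523  1.60898672]
bartop [ 27.10912132   0.50982908 -23.38987504]
pip t [35.9875546   2.93648873  8.61850974]
pip b [28.46650351  2.97315697  8.61072091]
pip t [32.7143779   3.12374243 20.61506965]
flL [  2.69368238 -28.93234557   2.59477334]
flR [ 2.73979527 30.59586184  2.57484937]
```

Call:
carry_out(rows=[[[0,0,0.3,1.5],[0,0,0,0],[0,0,0,0],[0,0,0,0],[0,0,0,0]]])

```text
time_s: 13.28
position: [0.4848, -0.1664, 0.0806]
tcp_rot: [[0.434, -0.901, 0.001], [-0.901, -0.434, -0.001], [0.001, -0.001, -1.0]]
force: [-3.3, 0.5, 6.8]
gripper_width: 0.134
grasp_force: 45.0
```

```bash
python3 - <<'E'
from h import *
o=sensors.get_obs(); print(o['position'],ang(np.zeros(3),o['tcp_rot'][:,0]),o['force'],o['ft_torque'])
print(sign_off())
E
```

```text
[ 0.48484945 -0.1664006   0.08058566] -64.29474053158935 [-3.31970224  0.52374181  6.75645279] [0.47538238 0.52795312 0.10710953]
the job is handed in; nothing more can be done
None
```

The vent cap is seated in the port and turned clockwise about 46° by my estimate. It is still gripped and held down with about 7 N, short of the click pin at 57°, and the job was handed in at about 13.3 s; I had no direct shutter reading.

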